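# Lock the bayonet closure of a filter canister by touch

### The arm

A 6-joint arm with a two-finger parallel gripper is mounted at the origin on the work surface. World frame = base frame: x ahead of the robot, y to its left, z up, the work surface at z = 0. Lengths are in mm, angles in rad, forces in N, time in s.
With the tool pointing down it reaches from about 350 to 975 mm from the base axis. Payload 7.1 kg.
Tool frame: the origin (TCP) lies at the very end of the fingers, on their centre line; the grasp point (between the pads) lies tcp_to_grasp behind it (tcp_to_grasp is the distance from the TCP to the grasp point, in mm); z points along the fingers, x is the direction in which the jaws open and shut, and the axes are right-handed (so a half turn about z gives the same grasp; the last joint's range is limited). The gripper opens to 88 mm and grips with 3 to 60 N. Pads are 20 mm wide; open, the fingers measure 115 mm over their backs; the gripper's body (75 mm by 178 mm) begins 61 mm behind the grasp point.
Start: joints at [1.096, 0.423, 1.63, -0, 1.089, -0.019], TCP at [275.08, 561.191, 193.475] pointing down, gripper open.
Joint ranges: [-3, 3], [-0.9, 2.11], [0.09, 2.58], [-1.31, 4.45], [0.11, 2.69], [-2.54, 2.54]. Speed limits (rad/s): [2.39, 2.39, 3.01, 3.14, 3.14, 3.14].

### API

Orientations are given as a rotation vector (axis times angle).
In Python, from workcell import get_obs, get_image, close_job, recognise, mark_of, tcp_to_grasp gives the robot as it stands. The module is installed in compiled form; this text tells all that it offers.
- The arm moves only by the tool move_arm, never from a script. Its argument "motion" is a list of rows, each a list of 7 numbers: the shift along the world's x, y, z in mm, then the turn, a rotation vector about the world's x, y, z in rad, then the finger opening in mm, from 0 to 87.8. A call has 1 to 5 rows; each row is the pose to reach, as a shift and turn from the pose commanded when the call began; what a row does not reach only later rows make up. A row lasts 1/12 s, in which the tool goes at most 41.7 mm and 7.16 degrees, less where a joint would pass 70% of its speed; a pose out of reach is approached as far as the arm can. A call with a gripper value outside its range is refused whole. The fingers move at their own pace and stop on an object; the grip force is fixed at half the most. Time passes only in rows, so rows that repeat a pose let the fingers close. It gives the time, the measured TCP pose, the force and the opening at its end, in the units of the state.
- get_obs(): the state, without advancing time (a new reading comes with each control period).
- get_image(name): name is "scene" or "top"; returns a dict with "color" (420x560x3 uint8, red, green, blue), "mtx" (3x3 intrinsics, pixels), "camera_from_world" (4x4, takes a point from world to camera coordinates). Camera axes: x right, y up, looking along -z (the intrinsics and any distortion apply to the point x, -y, -z); pixel columns grow to the right and rows downward; lengths in mm; the calibration is good to about 2 mm. A picture is of the moment at which its call begins. There is no depth.
- close_job(): hands the job in, once; it reports no verdict.
Trained networks look in a picture, given as the dict that the camera call returned (one of the last four; its "shot" number tells which), for a name from the list of things; names that differ only in an ending like _2 or _b are one class to them, and where a whole thing is asked for, a point or a joint stands for the part that bears it (a point fixed in the world has none). Each returns a list of dicts, best first, with "p" (0 to 1); they miss things now and then, are a little off and sometimes report something else, mostly with a low value. They report only what shows in the picture. A call takes as long as a camera call. They do not tell look-alikes from the thing itself.
- recognise(picture, label): "bbox" ([centre column, centre row, width, height] in pixels, round what is visible of it).
- mark_of(picture, label): "location" ([row, column] in pixels: a listed point, or the origin of a listed thing).
The state is a dict: "t": time; "qpos": joint angles; "qvel": joint speeds; "joint_torque": joint torques, N m; "ee_pos": TCP position; "orientation": TCP orientation; "ft_force": force on the tool from outside, world axes, zero at the start; "moment": the same for the moment, N m; "width": finger opening in mm.
Only numpy, scipy, OpenCV 4.12 (cv2) and the standard library are available. Lean on these libraries where they do the work, as an engineer would, in place of code of your own. Each camera call takes 0.05 s, during which the arm holds its last target. There are 200 camera calls.

### The job

The bayonet closure of the filter canister on the wet bench is standing open. Bring its lever round clockwise (seen from above) until the hidden pin finds its slot, push the lever all the way down against the spring, turn it on clockwise a quarter turn to the stop and let it spring up into its seat, so that it stays locked. Leave the jar, the beaker and the tweezer block standing where they are.

Things in the scene. Friction and masses are not known exactly. Their poses are not given: they have to be found in the camera images.
- canister: White plastic filter canister fixed to the bench: 132 mm wide at the foot, 124 mm at the flange (88 mm up), with a 60 mm steel neck that carries the grey closure cap. Origin: centre of the underside, on the cap's upright turning axis; z up. A grey pipe leaves at its -x side, reaching 119 mm from the axis, 67 mm high.
- axis (a point): Point on the turning axis 150 mm above the bench, level with the top of the 80 mm wide cap when up; fixed to the canister. The hidden slot: its entry stands 0.2 to 1.0 rad clockwise of where the lever starts, different each time, and gives the pin about 0.15 rad of play. From its bottom a channel leads about 1.6 rad clockwise to a stop; above that end is the seat notch.
- pad (a point): Middle of the floor (upper face) of the steel thumb pad at the lever's end, 83 mm from the turning axis, 150 mm up with the lever up; y points outward, z up. Floor 48 mm wide (x) between upright cheeks 8 mm thick, 14 mm high; it runs from 60 to 104 mm off the axis, with a 14 mm high lip at the outer end, open towards the cap. Shut fingers fit in, to press and sweep. Cap no higher than cheeks.
- turn (a joint): Turn of cap and lever, rad, growing clockwise seen from above; at 0 the lever points along the canister's +y, at 1.57 along its +x. Range -0.75 to 2.5. Light friction (about 1 N at the pad); it stays where it is left.
- press (a joint): Depth of cap and lever, m: 0 up (spring holds it with some 3 N), 0.0195 bottom (some 10 N; 0.4 N per mm). Off the entry the pin meets a solid land 2 mm down; in it, it sinks to the bottom. Deeper than 0.016 it can turn on clockwise under the land. Let go at the stop, it rises into the notch and rests locked at about 0.012; let go too early it rests at about 0.016 or, in the entry, at 0.
- jar: Closed white plastic jar, 56 mm wide, 85 mm high, loose bystander; origin at the centre of its underside.
- beaker: Open clear plastic beaker, 68 mm wide, 85 mm high, loose bystander; origin at the centre of its underside.
- tweezer_block: White plastic block 70 x 50 x 30 mm with two blue tweezers standing in it, 100 mm high over all, loose bystander; origin at the centre of its underside.
There are look-alikes about, which are no part of the job. What is shaped like the canister but brown or yellow is not meant.

How it is judged:
By the outcome, as a careful person would: the job done as asked, in the order asked, and still so for the second after the job is handed in, with the robot touching nothing.
It also fails if it takes over 61 s, if anything falls off the work surface, if the arm or the gripper's body presses on something with over 40 N, if the wrist force passes 120 N, or if a joint passes its speed limit or range.

## Working session

There is one attempt and no reset: what is moved stays moved. The work goes in short steps, Python scripts to look and compute and a tool call to move; the robot and the scene stay as the last step left them, time stands still between calls to the robot, and variables do not carry over. Pictures are saved under pics/ and viewed, about 8 in all and at most 12, crops included, and the job is handed in when it is done.

Besides the shell and the picture viewer there is one more tool, called after "Emit:" by a JSON object that holds its "op" and its "data", one argument or row to a line. move_arm: Moves the arm, as the interface text tells. Its arguments: {"type":"object","properties":{"motion":{"type":"array"}},"required":["motion"]}

```bash
mkdir -p pics; cat > h.py <<'E'
import numpy as np, cv2
from workcell import *
def ray(im,rc):
    K=np.array(im["mtx"]);T=np.array(im["camera_from_world"])
    d=np.linalg.inv(K)@np.array([rc[1],rc[0],1.]); d=np.array([d[0],-d[1],-d[2]])
    R=T[:3,:3]; return -R.T@T[:3,3], R.T@d
def atz(im,rc,z):
    o,d=ray(im,rc); return o+d*(z-o[2])/d[2]
def proj(im,p):
    T=np.array(im["camera_from_world"]); c=T[:3,:3]@p+T[:3,3]
    q=np.array(im["mtx"])@np.array([c[0],-c[1],-c[2]]); return q[:2]/q[2]
E
python3 - <<'E'
from h import *
Z=dict(canister=0,axis=150,pad=150,jar=0,beaker=0,tweezer_block=0)
ims=[]
for n in("scene","top"):
    im=get_image(n); ims.append(im["color"][:,:,::-1])
    for l in Z:
        for r in mark_of(im,l)[:3]: print(n,l,round(r["p"],2),np.round(r["location"]),np.round(atz(im,r["location"],Z[l])))
    cv2.imwrite(f"pics/{n}1.png",cv2.resize(ims[-1],(800,600),interpolation=cv2.INTER_CUBIC))
print(get_obs(), tcp_to_grasp)
E
```

```text
scene canister 0.93 [205. 326.] [361.  22.   0.]
scene canister 0.77 [218. 233.] [ 579. -111.    0.]
scene canister 0.64 [311. 250.] [710. 115.   0.]
scene axis 0.91 [167. 328.] [371.  13. 150.]
scene axis 0.78 [181. 230.] [ 574. -109.  150.]
scene axis 0.65 [281. 246.] [713. 113. 150.]
scene pad 0.98 [200. 257.] [566. -25. 150.]
scene pad 0.97 [311. 281.] [702. 203. 150.]
scene jar 0.98 [345. 354.] [594. 323.   0.]
scene beaker 0.92 [319. 408.] [458. 366.   0.]
scene tweezer_block 0.57 [170. 184.] [ 578. -343.    0.]
top canister 0.94 [270. 268.] [359.  17.   0.]
top canister 0.92 [199. 308.] [ 593. -112.    0.]
top canister 0.87 [166. 239.] [699. 117.   0.]
top axis 0.9 [154. 237.] [700. 109. 150.]
top axis 0.74 [198. 308.] [ 573. -100.  150.]
top axis 0.72 [269. 265.] [368.  21. 150.]
top pad 0.94 [260. 240.] [392.  95. 150.]
top pad 0.9 [152. 207.] [707. 197. 150.]
top pad 0.6 [202. 282.] [561. -24. 150.]
top jar 0.66 [199. 178.] [585. 315.   0.]
top beaker 0.95 [239. 158.] [454. 376.   0.]
top tweezer_block 0.64 [208. 380.] [ 567. -342.    0.]
top tweezer_block 0.29 [239. 155.] [453. 385.   0.]
{'t': 0.7, 'qpos': array([ 1.09598051e+00,  4.23055413e-01,  1.62987766e+00,  6.56136084e-06,
        1.08859373e+00, -1.90149496e-02]), 'qvel': array([-0.0008486 , -0.00117143, -0.00069626, -0.00106104,  0.00041338,
       -0.00078654]), 'joint_torque': array([-7.63272747e-04, -5.44430816e+01, -2.73988938e+01,  6.43171510e-02,
        1.67346251e-02, -3.28013094e-06]), 'ee_pos': array([275.09936551, 561.20567185, 193.5117191 ]), 'orientation': array([-2.66586744e+00, -1.66208051e+00, -8.41206192e-05]), 'ft_force': array([0.94794656, 0.40571471, 0.76116754]), 'moment': array([ 0.02468002, -0.00955077, -0.01221474]), 'width': 87.60773504081915} 18.700000000000003
```

View pics/scene1.png

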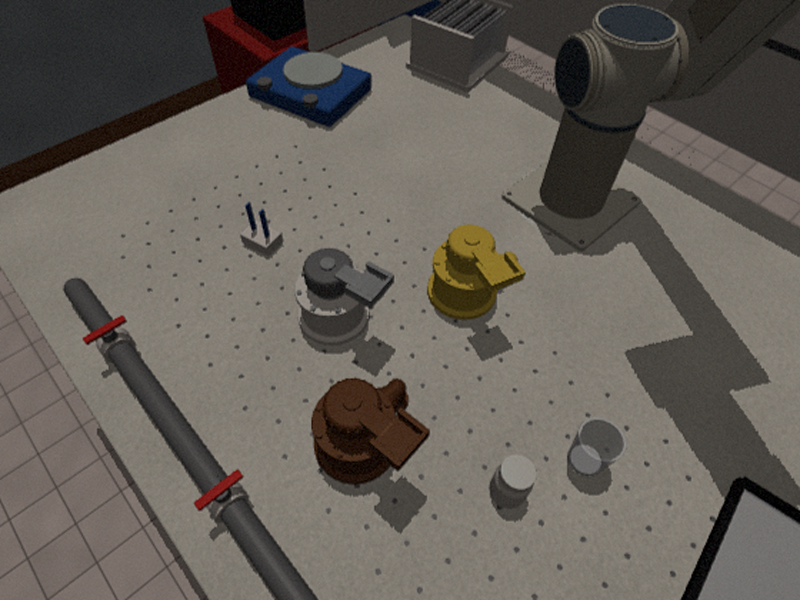

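View pics/top1.png

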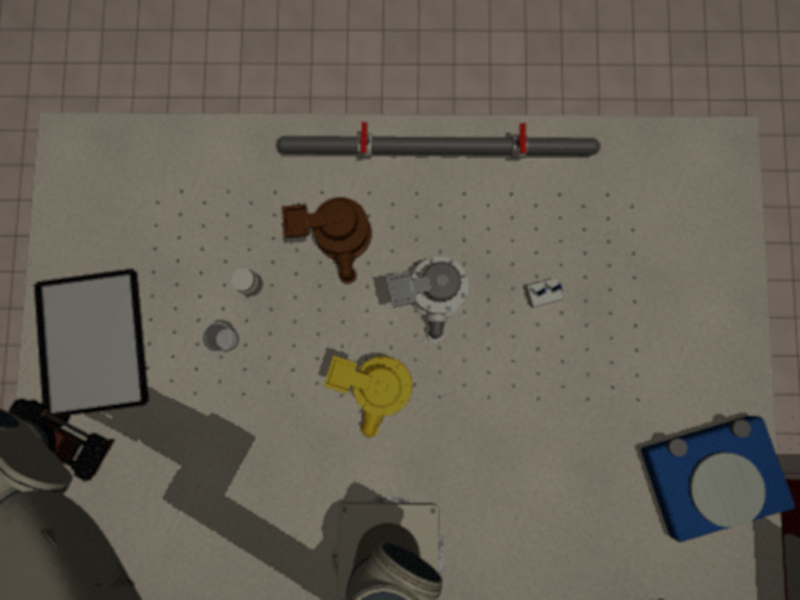

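The grey canister is at about (574,-104), with its lever pad at about (563,-24). The pipe points toward world -x, so the lever sits near turn -0.2. I'll move above the pad with the fingers shut.

Emit:
{"op": "move_arm", "data": {
  "motion": [
    [14,-29,2,0,0,-0.05,0],
    [29,-59,4,0,0,-0.1,0],
    [43,-88,6,0,0,-0.15,0],
    [58,-117,8,0,0,-0.2,0],
    [72,-146,10,0,0,-0.25,0]
  ]
}}

```text
t: 1.12
ee_pos: [347.5, 413.9, 203.6]
orientation: [-2.854, -1.314, -0.0]
ft_force: [0.9, -0.2, -0.4]
width: 58.4
```

Emit:
{"op": "move_arm", "data": {
  "motion": [
    [14,-29,0,0,0,-0.05,0],
    [29,-59,0,0,0,-0.1,0],
    [43,-88,0,0,0,-0.15,0],
    [58,-117,0,0,0,-0.2,0],
    [72,-146,0,0,0,-0.25,0]
  ]
}}

```text
t: 1.53
ee_pos: [419.7, 267.8, 203.8]
orientation: [-2.995, -0.947, -0.001]
ft_force: [0.2, 0.4, 0.6]
width: 24.9
```

Emit:
{"op": "move_arm", "data": {
  "motion": [
    [14,-29,0,0,0,-0.05,0],
    [29,-59,0,0,0,-0.1,0],
    [43,-88,0,0,0,-0.15,0],
    [58,-117,0,0,0,-0.2,0],
    [72,-146,0,0,0,-0.25,0]
  ]
}}

```text
t: 1.95
ee_pos: [491.8, 121.7, 203.8]
orientation: [-3.09, -0.566, -0.001]
ft_force: [0.5, 0.1, -0.9]
width: 0.6
```

Emit:
{"op": "move_arm", "data": {
  "motion": [
    [14,-29,0,0,0,-0.05,0],
    [29,-59,0,0,0,-0.1,0],
    [43,-88,0,0,0,-0.15,0],
    [58,-117,0,0,0,-0.19,0],
    [72,-146,0,0,0,-0.23,0]
  ]
}}

```text
t: 2.37
ee_pos: [563.8, -24.5, 203.7]
orientation: [3.135, 0.208, 0.001]
ft_force: [1.0, 0.8, -0.5]
width: 0.8
```

```bash
python3 - <<'E'
from h import *
o=get_obs(); print({k:np.round(o[k],2) for k in("t","qpos","ee_pos","orientation","ft_force","width")})
Z=dict(canister=0,axis=150,pad=150)
for n in("scene","top"):
    im=get_image(n)
    for l in Z:
        for r in mark_of(im,l)[:3]: print(n,l,round(r["p"],2),np.round(r["location"],1),np.round(atz(im,r["location"],Z[l])))
    if n=="scene": u,v=proj(im,np.array([565,-60,150]))
    else: u,v=proj(im,np.array([565,-60,150]))
    u,v=int(u),int(v); c=im["color"][max(v-60,0):v+60,max(u-80,0):u+80,::-1]
    cv2.imwrite(f"pics/{n}2.png",cv2.resize(c,(800,600),interpolation=cv2.INTER_CUBIC)); print(u,v)
E
```

```text
{'t': np.float64(2.37), 'qpos': array([-0.06,  0.32,  1.76,  0.  ,  1.06, -0.2 ]), 'ee_pos': array([563.76, -24.48, 203.68]), 'orientation': array([3.13, 0.21, 0.  ]), 'ft_force': array([ 0.95,  0.76, -0.47]), 'width': np.float64(0.75)}
scene canister 0.96 [204.5 323.7] [364.  18.   0.]
scene canister 0.89 [312.1 253.7] [706. 123.   0.]
scene canister 0.59 [219.2 233.4] [ 579. -108.    0.]
scene axis 0.9 [165.8 332.1] [359.  17. 150.]
scene axis 0.71 [279.1 248.5] [706. 113. 150.]
scene axis 0.67 [181.8 227.3] [ 581. -112.  150.]
scene pad 0.66 [199.9 258. ] [563. -23. 150.]
scene pad 0.61 [313.9 278.4] [710. 204. 150.]
246 190
top canister 0.63 [163.5 242.1] [707. 108.   0.]
top canister 0.6 [199.5 305.6] [ 590. -102.    0.]
top axis 0.82 [152.8 233.1] [705. 121. 150.]
top axis 0.57 [193. 306.] [588. -94. 150.]
top axis 0.24 [196.5 180. ] [573. 273. 150.]
top pad 0.72 [262.4 241.6] [386.  89. 150.]
top pad 0.7 [203.9 280.4] [555. -20. 150.]
top pad 0.58 [153.3 205.5] [702. 202. 150.]
294 200
```

View pics/scene2.png

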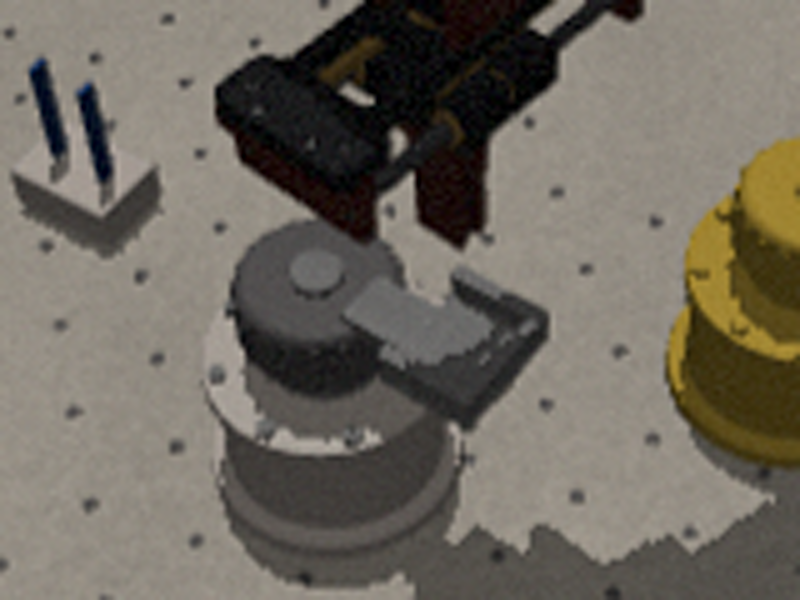

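```bash
python3 - <<'E'
from h import *
im=get_image("scene")
c=im["color"][60:210,160:360,::-1].copy(); c=cv2.resize(c,(800,600),interpolation=cv2.INTER_CUBIC)
def P(p): u,v=proj(im,np.array(p,float)); return (int((u-160)*4),int((v-60)*4))
for p,col in(((563.8,-24.5,203.7),(0,255,0)),((563.8,-24.5,284),(255,255,0)),((563,-24,150),(0,0,255)),((577,-105,150),(255,0,255))): cv2.circle(c,P(p),4,col,-1)
cv2.imwrite("pics/s3.png",c)
E
```

```text
(no output)
```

View pics/s3.png

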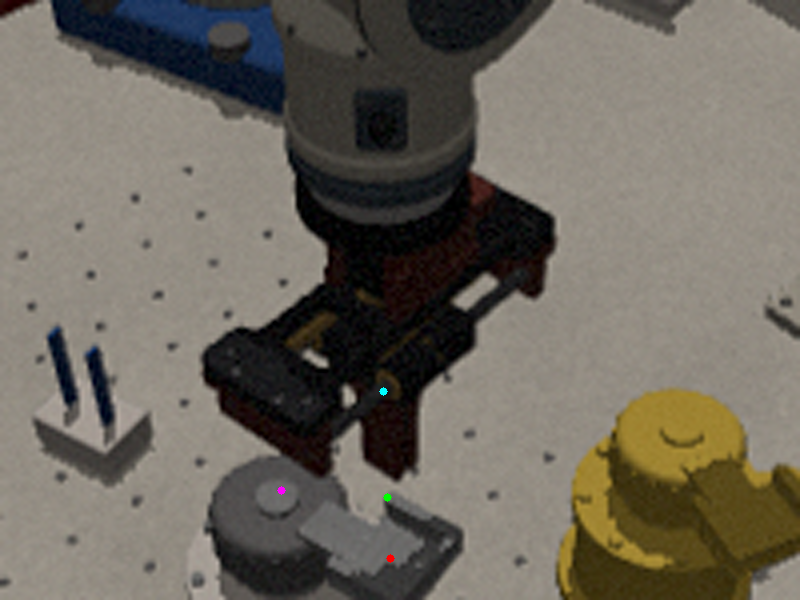

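View pics/top2.png

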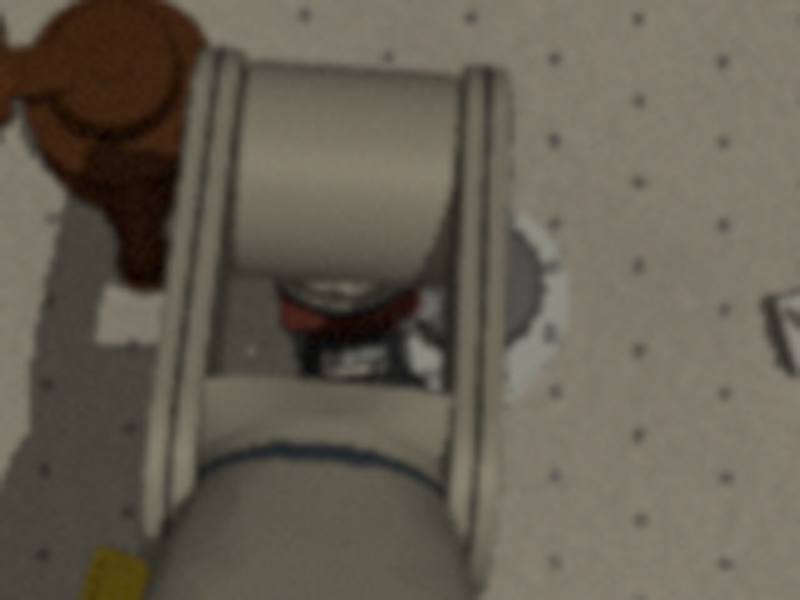

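```bash
python3 - <<'E'
from h import *
im=get_image("scene"); print(np.round(im["mtx"],1), [k for k in im])
c=im["color"][60:210,160:360,::-1].copy(); c=cv2.resize(c,(800,600),interpolation=cv2.INTER_CUBIC)
def P(p): u,v=proj(im,np.array(p,float)); return (int((u-160)*4),int((v-60)*4))
def box(cx,cy,z0,z1,hx,hy,a,col):
    R=np.array([[np.cos(a),-np.sin(a)],[np.sin(a),np.cos(a)]])
    q=[R@np.array(s)+[cx,cy] for s in((hx,hy),(-hx,hy),(-hx,-hy),(hx,-hy))]
    for i in range(4):
        j=(i+1)%4
        for z in(z0,z1): cv2.line(c,P((*q[i],z)),P((*q[j],z)),col,1)
        cv2.line(c,P((*q[i],z0)),P((*q[i],z1)),col,1)
box(563.8,-24.5,203.7,284,13.5,10,.13,(0,255,0)); box(563.8,-24.5,284,320,89,37,.13,(255,255,0))
ax=np.array([577,-105]);pd=np.array([563,-23]);d=pd-ax;a=np.arctan2(d[1],d[0]); m=ax+d/np.hypot(*d)*82
box(*m,150,164,22,32,a,(0,0,255)); box(*ax,0,1,66,66,0,(255,0,255))
for t in np.linspace(0,6.28,60):
    cv2.circle(c,P((ax[0]+40*np.cos(t),ax[1]+40*np.sin(t),150)),1,(255,0,255),-1)
cv2.imwrite("pics/s4.png",c)
E
```

```text
[[382.4   0.  269.3]
 [  0.  382.4 211.2]
 [  0.    0.    1. ]] ['color', 'mtx', 'camera_from_world', 'shot']
```

View pics/s4.png

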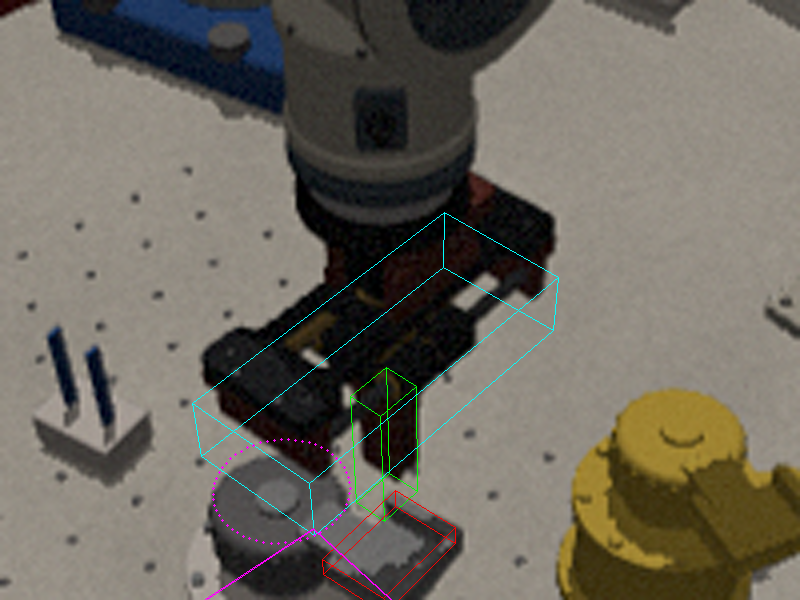

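```bash
python3 - <<'E'
from h import *
a=get_image("scene");b=get_image("top")
for n,im in(("scene",a),("top",b)):
    T=np.array(im["camera_from_world"]); print(n,"cam at",np.round(-T[:3,:3].T@T[:3,3]),"look",np.round(-T[2,:3],3), np.round(T[:2,:3],3).tolist())
    for p in((0,0,0),(110,110,0),(110,-110,0),(563.8,-24.5,204),(563.8,-24.5,284),(563.8,-24.5,350),(275,561,193),(275,561,273)): print(p,np.round(proj(im,np.array(p,float)),1),"x800:",np.round(proj(im,np.array(p,float))*800/560))
c=cv2.resize(b["color"][150:250,230:364,::-1],(800,597),interpolation=cv2.INTER_CUBIC); cv2.imwrite("pics/t5.png",c)
# hole grid lines check
E
```

```text
scene cam at [904. 389. 830.] look [-0.401 -0.439 -0.804] [[-0.743, 0.669, 0.006], [-0.535, -0.6, 0.594]]
(0, 0, 0) [399.  139.9] x800: [570. 200.]
(110, 110, 0) [407.  177.1] x800: [581. 253.]
(110, -110, 0) [349.3 137.9] x800: [499. 197.]
(563.8, -24.5, 204) [256.7 184.2] x800: [367. 263.]
(563.8, -24.5, 284) [255.9 157.9] x800: [366. 226.]
(563.8, -24.5, 350) [255.1 132.6] x800: [364. 189.]
(275, 561, 193) [590.6 291.9] x800: [844. 417.]
(275, 561, 273) [624.  271.1] x800: [891. 387.]
top cam at [ 403.  -17. 1340.] look [ 0.107  0.022 -0.994] [[0.016, -1.0, -0.02], [0.994, 0.014, 0.107]]
(0, 0, 0) [271.4 387.2] x800: [388. 553.]
(110, 110, 0) [237. 350.] x800: [339. 500.]
(110, -110, 0) [307.1 351.5] x800: [439. 502.]
(563.8, -24.5, 204) [282.2 198.4] x800: [403. 283.]
(563.8, -24.5, 284) [282.5 194. ] x800: [404. 277.]
(563.8, -24.5, 350) [282.7 189.9] x800: [404. 271.]
(275, 561, 193) [ 67.5 300.4] x800: [ 96. 429.]
(275, 561, 273) [ 51.7 303.7] x800: [ 74. 434.]
```

```bash
python3 - <<'E'
from h import *
im=get_image("scene"); c=im["color"][150:225,210:310,::-1]
c=cv2.resize(np.clip(c.astype(float)*1.5,0,255).astype(np.uint8),(800,600),interpolation=cv2.INTER_CUBIC); cv2.imwrite("pics/s6.png",c)
E
```

```text
(no output)
```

View pics/s6.png

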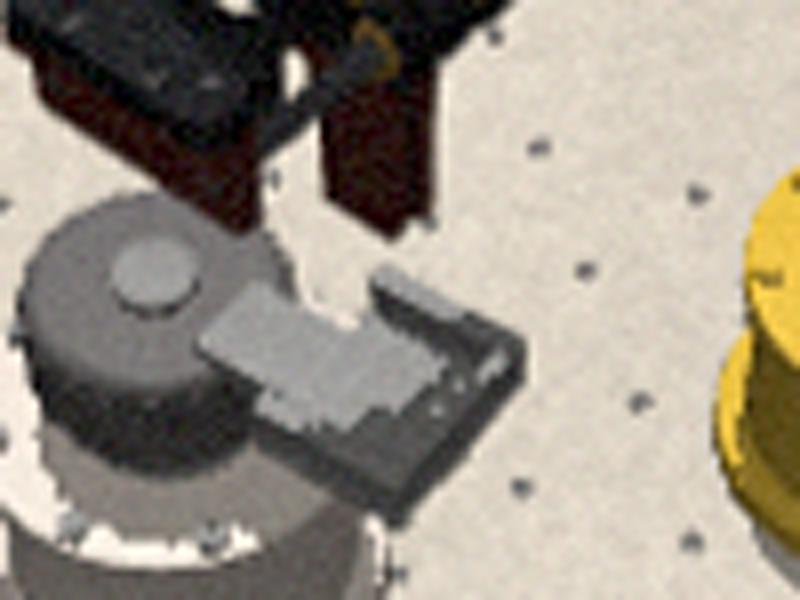

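```bash
python3 - <<'E'
from h import *
im=get_image("scene")
f=lambda x,y,z:atz(im,(150+(y+.5)/8-.5,210+(x+.5)/8-.5),z)
A,B,C=f(525,338,164),f(402,492,164),f(378,270,164); D=f(155,262,150); L=f(195,338,150);L2=f(265,285,150)
print("A",A,"B",B,"C",C,np.linalg.norm(A-B),np.linalg.norm(A-C)); print("cap centre~",f(150,300,150),"button",D,"neck edges",L,L2)
for z in(190,204,220,240,250): print(z,f(395,240,z),f(325,195,z),f(432,215,z))
E
```

```text
A [525.76576024  -6.28307439 164.        ] B [587.06027592  11.2900667  164.        ] C [540.19970306 -52.81484175 164.        ] 63.7638842955276 48.71903200123837
cap centre~ [589.37321314 -97.38481406 150.        ] button [ 579.26951709 -107.81121093  150.        ] neck edges [588.57316394 -77.61610586 150.        ] [560.86136623 -79.61755969 150.        ]
190 [543.73529332 -40.71911379 190.        ] [547.41705608 -66.37044905 190.        ] [529.95834745 -40.8235504  190.        ]
204 [551.61759504 -31.32941125 204.        ] [555.21885875 -56.41989873 204.        ] [538.14187207 -31.43156443 204.        ]
220 [560.62593987 -20.59832263 220.        ] [564.13520465 -45.04784122 220.        ] [547.49447164 -20.69786617 220.        ]
240 [571.88637091  -7.18446186 240.        ] [575.28063702 -30.83276933 240.        ] [559.1852211   -7.28074336 240.        ]
250 [ 5.77516586e+02 -4.77531474e-01  2.50000000e+02] [580.85335321 -23.72523339 250.        ] [565.03059583  -0.57218195 250.        ]
```

The pad measured from its corners is centred at about (564,-23). The lip span comes out at 63.8 mm against the given 64, the lever points 0.28 rad left of +y, and the axis is near (586,-102). In the picture the fingertips appear higher than the reported z, so I'll descend gently and check by force.

Emit:
{"op": "move_arm", "data": {
  "motion": [
    [0,0,-10,0,0,0.07,0],
    [0,0,-20,0,0,0.15,0],
    [0,0,-30,0,0,0.15,0],
    [0,0,-36,0,0,0.15,0],
    [0,0,-36,0,0,0.15,0]
  ]
}}

```text
t: 3.48
ee_pos: [562.1, -22.7, 165.9]
orientation: [-3.11, -0.443, 0.004]
ft_force: [0.1, 0.3, -0.2]
width: 0.6
```

Emit:
{"op": "move_arm", "data": {
  "motion": [
    [0,0,-3,0,0,0,0],
    [0,0,-6,0,0,0,0],
    [0,0,-8,0,0,0,0],
    [0,0,-10,0,0,0,0],
    [0,0,-12,0,0,0,0]
  ]
}}

```text
t: 3.9
ee_pos: [563.2, -22.8, 155.5]
orientation: [3.11, 0.446, 0.001]
ft_force: [0.3, 0.4, 0.2]
width: 0.0
```

Emit:
{"op": "move_arm", "data": {
  "motion": [
    [0,0,-1,0,0,0,0],
    [0,0,-2,0,0,0,0],
    [0,0,-3,0,0,0,0],
    [0,0,-4,0,0,0,0],
    [0,0,-4,0,0,0,0]
  ]
}}

```text
t: 4.32
ee_pos: [563.0, -22.8, 151.3]
orientation: [-3.11, -0.446, 0.0]
ft_force: [-0.1, -0.1, 0.1]
width: 0.3
```

Emit:
{"op": "move_arm", "data": {
  "motion": [
    [0,0,-1,0,0,0,0],
    [0,0,-2,0,0,0,0],
    [0,0,-2,0,0,0,0]
  ]
}}

```text
t: 4.57
ee_pos: [563.0, -22.8, 149.3]
orientation: [-3.11, -0.446, 0.0]
ft_force: [0.5, 0.0, -0.0]
width: 0.8
```

Emit:
{"op": "move_arm", "data": {
  "motion": [
    [0,0,-1,0,0,0,0],
    [0,0,-2,0,0,0,0],
    [0,0,-2,0,0,0,0]
  ]
}}

```text
t: 4.82
ee_pos: [562.9, -22.8, 147.3]
orientation: [-3.11, -0.446, 0.001]
ft_force: [-0.0, 0.1, 0.1]
width: 0.4
```

```bash
python3 - <<'E'
from h import *
im=get_image("scene"); c=im["color"][150:225,210:310,::-1]
c=cv2.resize(np.clip(c.astype(float)*1.5,0,255).astype(np.uint8),(800,600),interpolation=cv2.INTER_CUBIC); cv2.imwrite("pics/s7.png",c); print(get_obs()["ee_pos"])
E
```

```text
[562.99031395 -22.80869487 147.36413925]
```

View pics/s7.png

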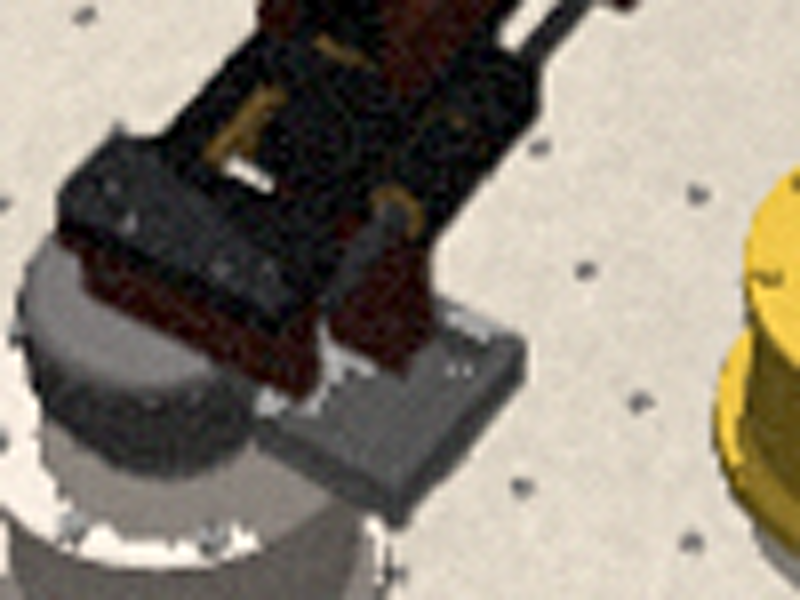

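Nothing is touching at reported z 147, and the picture still shows the fingertips above the floor between the cheeks. I'll keep going down and watch the force.

Emit:
{"op": "move_arm", "data": {
  "motion": [
    [0,0,-2,0,0,0,0],
    [0,0,-4,0,0,0,0],
    [0,0,-6,0,0,0,0],
    [0,0,-6,0,0,0,0]
  ]
}}

```text
t: 5.2
ee_pos: [562.7, -22.8, 140.9]
orientation: [-3.11, -0.446, 0.001]
ft_force: [-0.5, -0.8, -1.0]
width: 0.3
```

Emit:
{"op": "move_arm", "data": {
  "motion": [
    [0,0,-2,0,0,0,0],
    [0,0,-4,0,0,0,0],
    [0,0,-5,0,0,0,0],
    [0,0,-5,0,0,0,0]
  ]
}}

```text
t: 5.53
ee_pos: [562.9, -22.8, 136.2]
orientation: [-3.11, -0.446, 0.001]
ft_force: [0.5, 0.0, 0.6]
width: 0.2
```

```bash
python3 - <<'E'
from h import *
im=get_image("scene"); print(get_obs()["ee_pos"],get_obs()["ft_force"])
f=lambda x,y,z:atz(im,(150+(y+.5)/8-.5,210+(x+.5)/8-.5),z)
for z in(150,160,170,180,190): print(z,np.round(f(402,378,z)),np.round(f(335,330,z)),np.round(f(432,340,z)))
E
```

```text
[562.97338982 -22.77912489 136.2998646 ] [-0.08184884  0.72842011  0.01956712]
150 [554. -27. 150.] [557. -53. 150.] [538. -32. 150.]
160 [559. -21. 160.] [562. -47. 160.] [544. -26. 160.]
170 [564. -15. 170.] [567. -40. 170.] [549. -19. 170.]
180 [569.  -9. 180.] [572. -34. 180.] [554. -13. 180.]
190 [574.  -3. 190.] [577. -27. 190.] [560.  -7. 190.]
```

Emit:
{"op": "move_arm", "data": {
  "motion": [
    [0,0,-2,0,0,0,0],
    [0,0,-4,0,0,0,0],
    [0,0,-5,0,0,0,0],
    [0,0,-5,0,0,0,0]
  ]
}}

```text
t: 5.92
ee_pos: [562.9, -22.8, 131.2]
orientation: [-3.11, -0.446, 0.001]
ft_force: [-0.0, -0.1, -0.3]
width: 0.7
```

Emit:
{"op": "move_arm", "data": {
  "motion": [
    [0,0,-2,0,0,0,0],
    [0,0,-4,0,0,0,0],
    [0,0,-5,0,0,0,0],
    [0,0,-5,0,0,0,0]
  ]
}}

```text
t: 6.25
ee_pos: [562.8, -22.8, 126.1]
orientation: [-3.11, -0.446, 0.001]
ft_force: [-0.4, -0.3, 0.0]
width: 0.5
```

```bash
python3 - <<'E'
from h import *
im=get_image("scene"); c=im["color"][150:225,210:310,::-1]
c=cv2.resize(np.clip(c.astype(float)*1.5,0,255).astype(np.uint8),(800,600),interpolation=cv2.INTER_CUBIC); cv2.imwrite("pics/s8.png",c); print(get_obs()["ee_pos"],get_obs()["ft_force"])
E
```

```text
[562.96785565 -22.80252739 126.28929873] [ 0.24288851  0.05419394 -0.69460108]
```

View pics/s8.png

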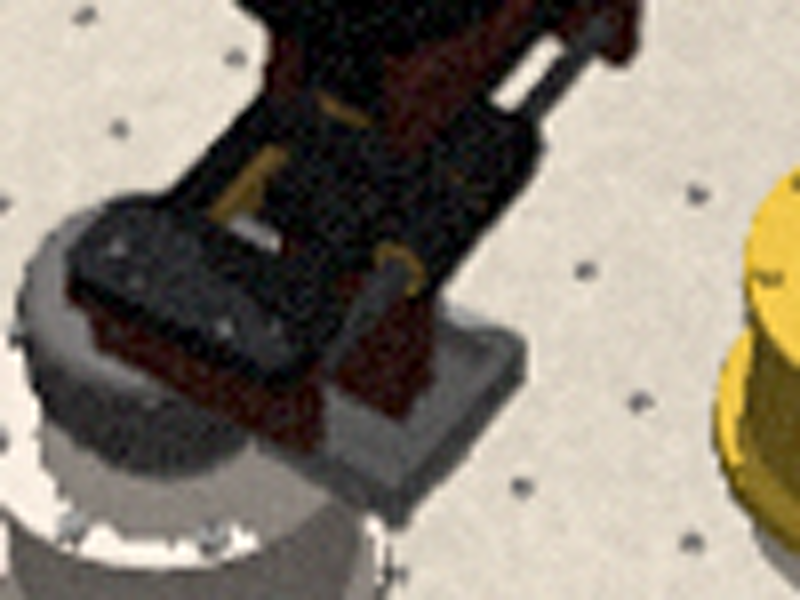

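Emit:
{"op": "move_arm", "data": {
  "motion": [
    [0,0,-2,0,0,0,0],
    [0,0,-3,0,0,0,0],
    [0,0,-4,0,0,0,0],
    [0,0,-4,0,0,0,0]
  ]
}}

```text
t: 6.63
ee_pos: [562.9, -22.8, 122.3]
orientation: [-3.11, -0.446, 0.001]
ft_force: [-0.6, -0.3, -0.0]
width: 0.4
```

Emit:
{"op": "move_arm", "data": {
  "motion": [
    [0,0,-1,0,0,0,0],
    [0,0,-2,0,0,0,0],
    [0,0,-2,0,0,0,0]
  ]
}}

```text
t: 6.88
ee_pos: [563.2, -22.7, 120.5]
orientation: [-3.11, -0.446, -0.0]
ft_force: [-0.2, 0.4, 3.2]
width: 0.5
```

Emit:
{"op": "move_arm", "data": {
  "motion": [
    [0,0,-1,0,0,0,0],
    [0,0,-2,0,0,0,0],
    [0,0,-2,0,0,0,0]
  ]
}}

```text
t: 7.13
ee_pos: [563.2, -22.7, 118.5]
orientation: [-3.11, -0.446, -0.0]
ft_force: [-0.6, 1.8, 3.1]
width: 0.3
```

Contact comes at reported z of about 121, so the reported z is offset by about 29 mm. Next I'll probe the stiffness on the land.

Emit:
{"op": "move_arm", "data": {
  "motion": [
    [0,0,-1,0,0,0,0],
    [0,0,-1,0,0,0,0]
  ]
}}

```text
t: 7.3
ee_pos: [563.4, -22.5, 118.0]
orientation: [-3.109, -0.446, -0.001]
ft_force: [-1.8, 2.2, 7.6]
width: 0.3
```

Emit:
{"op": "move_arm", "data": {
  "motion": [
    [0,0,-1,0,0,0,0],
    [0,0,-1,0,0,0,0]
  ]
}}

```text
t: 7.47
ee_pos: [563.7, -22.3, 117.5]
orientation: [-3.109, -0.446, -0.002]
ft_force: [-2.4, 4.1, 12.2]
width: 0.6
```

Emit:
{"op": "move_arm", "data": {
  "motion": [
    [0,0,5,0,0,0,0],
    [7.5,1.8,6,0,0,-0.09,0],
    [14.9,2.9,6,0,0,-0.18,0],
    [23.2,3.3,6,0,0,-0.28,0],
    [23.2,3.3,6,0,0,-0.28,0]
  ]
}}

```text
t: 7.88
ee_pos: [587.4, -19.7, 122.4]
orientation: [3.141, 0.003, 0.001]
ft_force: [-0.1, -0.2, 0.1]
width: 0.5
```

Emit:
{"op": "move_arm", "data": {
  "motion": [
    [0,0,-2,0,0,0,0],
    [0,0,-5,0,0,0,0],
    [0,0,-5.5,0,0,0,0],
    [0,0,-5.5,0,0,0,0]
  ]
}}

```text
t: 8.22
ee_pos: [586.7, -19.3, 117.7]
orientation: [-3.141, -0.011, -0.002]
ft_force: [-0.7, 1.4, 8.9]
width: 0.5
```

Emit:
{"op": "move_arm", "data": {
  "motion": [
    [2.1,0,0,0,0,-0.02,0],
    [4.2,-0.1,0,0,0,-0.05,0],
    [6.2,-0.2,0,0,0,-0.07,0],
    [8.3,-0.4,0,0,0,-0.1,0]
  ]
}}

```text
t: 8.55
ee_pos: [594.5, -20.1, 117.6]
orientation: [3.138, -0.147, 0.001]
ft_force: [-1.3, -0.3, 8.4]
width: 0.2
```

Emit:
{"op": "move_arm", "data": {
  "motion": [
    [2.1,-0.3,0,0,0,-0.02,0],
    [4.1,-0.6,0,0,0,-0.05,0],
    [6.2,-0.9,0,0,0,-0.07,0],
    [8.2,-1.2,0,0,0,-0.1,0]
  ]
}}

```text
t: 8.88
ee_pos: [602.6, -21.7, 117.6]
orientation: [3.126, -0.303, 0.0]
ft_force: [-2.3, -2.2, 7.4]
width: 0.8
```

Emit:
{"op": "move_arm", "data": {
  "motion": [
    [2,-0.5,0,0,0,-0.02,0],
    [4,-1,0,0,0,-0.05,0],
    [6,-1.5,0,0,0,-0.07,0],
    [8,-2.1,0,0,0,-0.1,0]
  ]
}}

```text
t: 9.22
ee_pos: [610.3, -24.1, 117.3]
orientation: [3.107, -0.459, -0.0]
ft_force: [-1.3, -3.4, 5.5]
width: 0.5
```

Emit:
{"op": "move_arm", "data": {
  "motion": [
    [2,-0.7,0,0,0,-0.02,0],
    [3.9,-1.4,0,0,0,-0.05,0],
    [5.9,-2.1,0,0,0,-0.07,0],
    [7.8,-2.8,0,0,0,-0.1,0]
  ]
}}

```text
t: 9.55
ee_pos: [618.0, -26.5, 116.9]
orientation: [3.08, -0.616, -0.001]
ft_force: [-1.8, -1.8, 4.7]
width: 0.3
```

Emit:
{"op": "move_arm", "data": {
  "motion": [
    [0,0,-1.5,0,0,0,0],
    [0,0,-3,0,0,0,0],
    [0,0,-3,0,0,0,0]
  ]
}}

```text
t: 9.8
ee_pos: [618.5, -26.5, 113.9]
orientation: [3.081, -0.613, 0.001]
ft_force: [-0.4, -3.5, 4.2]
width: 0.6
```

The pin has found its slot. Now pushing down to the bottom.

Emit:
{"op": "move_arm", "data": {
  "motion": [
    [0,0,-3,0,0,0,0],
    [0,0,-6,0,0,0,0],
    [0,0,-9,0,0,0,0],
    [0,0,-9,0,0,0,0]
  ]
}}

```text
t: 10.13
ee_pos: [618.8, -26.4, 105.1]
orientation: [3.081, -0.613, 0.002]
ft_force: [-0.9, -2.9, 7.1]
width: 0.3
```

Emit:
{"op": "move_arm", "data": {
  "motion": [
    [0,0,-1.5,0,0,0,0],
    [0,0,-3,0,0,0,0],
    [0,0,-4,0,0,0,0],
    [0,0,-4,0,0,0,0]
  ]
}}

```text
t: 10.47
ee_pos: [619.1, -26.4, 101.7]
orientation: [3.081, -0.613, 0.003]
ft_force: [-1.0, -3.0, 9.7]
width: 0.5
```

Emit:
{"op": "move_arm", "data": {
  "motion": [
    [0,0,-1,0,0,0,0],
    [0,0,-2,0,0,0,0],
    [0,0,-2,0,0,0,0]
  ]
}}

```text
t: 10.72
ee_pos: [619.2, -26.5, 99.9]
orientation: [3.081, -0.613, 0.003]
ft_force: [-0.9, -3.6, 10.4]
width: 0.0
```

Emit:
{"op": "move_arm", "data": {
  "motion": [
    [0,0,-1,0,0,0,0],
    [0,0,-2,0,0,0,0],
    [0,0,-2,0,0,0,0]
  ]
}}

```text
t: 10.97
ee_pos: [619.4, -26.4, 98.1]
orientation: [3.081, -0.613, 0.004]
ft_force: [-1.8, -3.2, 12.6]
width: 0.5
```

Emit:
{"op": "move_arm", "data": {
  "motion": [
    [6,-2.8,0,0,0,-0.08,0],
    [11.8,-6.1,0,0,0,-0.16,0],
    [17.2,-9.9,0,0,0,-0.24,0],
    [22.4,-14.1,0,0,0,-0.32,0],
    [27.2,-18.6,0,0,0,-0.4,0]
  ]
}}

```text
t: 11.38
ee_pos: [645.3, -45.6, 97.8]
orientation: [2.894, -1.218, -0.001]
ft_force: [-5.8, -4.2, 12.4]
width: 0.4
```

Emit:
{"op": "move_arm", "data": {
  "motion": [
    [3.4,-6,0,0,0,-0.08,0],
    [6.4,-12.2,0,0,0,-0.16,0],
    [9.4,-17.4,0,0,0,-0.24,0],
    [12.4,-23,0,0,0,-0.32,0],
    [15,-29,0,0,0,-0.4,0]
  ]
}}

```text
t: 11.8
ee_pos: [662.3, -73.8, 98.5]
orientation: [-2.594, 1.769, -0.004]
ft_force: [-0.2, -0.2, 11.7]
width: 0.5
```

Emit:
{"op": "move_arm", "data": {
  "motion": [
    [2.2,-6.3,0,0,0,-0.08,0],
    [3.8,-12.7,0,0,0,-0.16,0],
    [4.9,-19.3,0,0,0,-0.24,0],
    [5.5,-25.9,0,0,0,-0.32,0],
    [5.6,-32.5,0,0,0,-0.4,0]
  ]
}}

```text
t: 12.22
ee_pos: [667.7, -106.5, 98.5]
orientation: [-2.191, 2.249, -0.004]
ft_force: [-2.0, -1.3, 11.8]
width: 0.6
```

```bash
python3 - <<'E'
from h import *
im=get_image("scene"); o=get_obs(); print(np.round(o["ee_pos"],1),np.round(o["ft_force"],1),np.round(o["qpos"],2))
for l in("pad","axis"):
    for r in mark_of(im,l)[:3]: print(l,round(r["p"],2),np.round(atz(im,r["location"],131)))
c=im["color"][150:225,190:290,::-1]
c=cv2.resize(np.clip(c.astype(float)*1.5,0,255).astype(np.uint8),(800,600),interpolation=cv2.INTER_CUBIC); cv2.imwrite("pics/s9.png",c)
E
```

```text
[ 667.6 -107.6   98.5] [-0.4 -1.4 11.6] [-0.18  0.6   1.57 -0.    0.96  1.43]
pad 0.73 [373.  90. 131.]
pad 0.71 [642. 334. 131.]
pad 0.59 [663. -95. 131.]
axis 0.73 [ 566. -125.  131.]
axis 0.68 [705. 106. 131.]
axis 0.59 [349.   2. 131.]
```

View pics/s9.png

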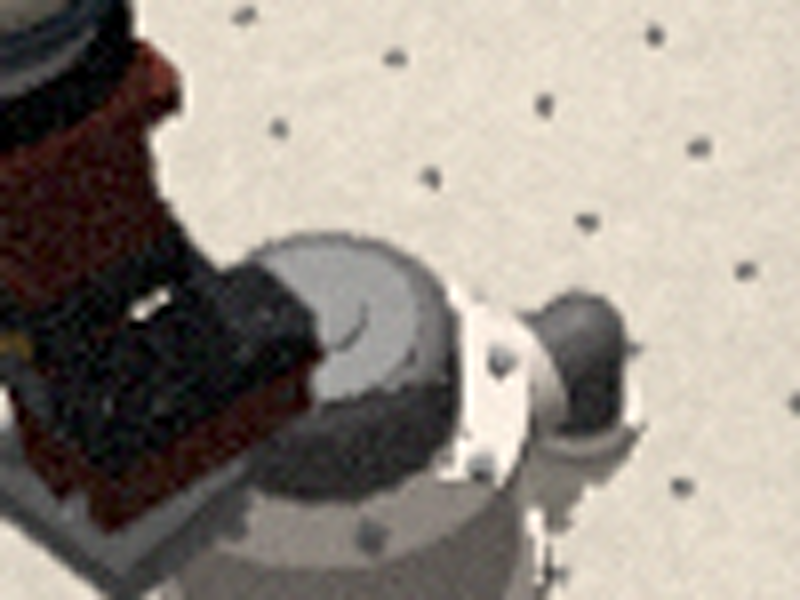

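Emit:
{"op": "move_arm", "data": {
  "motion": [
    [-0.5,-6.6,0,0,0,-0.08,0],
    [-1.4,-13.2,0,0,0,-0.16,0],
    [-3,-19.7,0,0,0,-0.24,0],
    [-5,-26,0,0,0,-0.32,0]
  ]
}}

```text
t: 12.7
ee_pos: [662.8, -132.5, 98.6]
orientation: [-1.805, 2.568, -0.004]
ft_force: [-1.0, -0.5, 11.5]
width: 0.8
```

Emit:
{"op": "move_arm", "data": {
  "motion": [
    [-1.1,-3,0,0,0,-0.04,0],
    [-2.4,-6,0,0,0,-0.08,0],
    [-2.4,-6,0,0,0,-0.08,0]
  ]
}}

```text
t: 12.95
ee_pos: [660.3, -139.0, 98.6]
orientation: [-1.702, 2.638, -0.004]
ft_force: [0.3, -1.2, 11.0]
width: 0.4
```

Emit:
{"op": "move_arm", "data": {
  "motion": [
    [-1.4,-3,0,0,0,-0.04,0],
    [-2.9,-5.9,0,0,0,-0.08,0],
    [-2.9,-5.9,0,0,0,-0.08,0]
  ]
}}

```text
t: 13.2
ee_pos: [657.4, -144.7, 98.6]
orientation: [-1.595, 2.703, -0.004]
ft_force: [-0.8, -0.1, 11.7]
width: 0.6
```

Emit:
{"op": "move_arm", "data": {
  "motion": [
    [-1.6,-2.8,0,0,0,-0.04,0],
    [-3.3,-5.6,0,0,0,-0.08,0],
    [-3.3,-5.6,0,0,0,-0.08,0]
  ]
}}

```text
t: 13.45
ee_pos: [654.3, -150.2, 98.7]
orientation: [-1.486, 2.765, -0.004]
ft_force: [0.3, -0.6, 11.5]
width: 0.6
```

Emit:
{"op": "move_arm", "data": {
  "motion": [
    [-1.9,-2.7,0,0,0,-0.04,0],
    [-3.8,-5.4,0,0,0,-0.08,0],
    [-3.8,-5.4,0,0,0,-0.08,0]
  ]
}}

```text
t: 13.7
ee_pos: [651.3, -154.7, 98.8]
orientation: [-1.373, 2.82, -0.003]
ft_force: [2.2, 3.5, 10.1]
width: 0.3
```

Emit:
{"op": "move_arm", "data": {
  "motion": [
    [-2.1,-2.5,0,0,0,-0.03,0],
    [-4.2,-5,0,0,0,-0.06,0],
    [-4.2,-5,0,0,0,-0.06,0]
  ]
}}

```text
t: 13.95
ee_pos: [648.6, -158.2, 99.0]
orientation: [-1.287, 2.857, -0.002]
ft_force: [7.4, 9.4, 8.1]
width: 0.5
```

At the stop: about 12 N of tangential reaction. I'll ease the side push a little and let it rise.

Emit:
{"op": "move_arm", "data": {
  "motion": [
    [0.5,0.6,2,0,0,0,0],
    [0.6,0.7,4,0,0,0,0],
    [0.7,0.8,6,0,0,0,0],
    [0.7,0.8,8,0,0,0,0],
    [0.7,0.8,9,0,0,0,0]
  ]
}}

```text
t: 14.37
ee_pos: [646.5, -156.2, 104.7]
orientation: [-1.292, 2.86, 0.004]
ft_force: [7.3, 8.9, -7.7]
width: 0.0
```

Emit:
{"op": "move_arm", "data": {
  "motion": [
    [0.7,0.8,1,0,0,0,0],
    [1.4,1.6,1,0,0,0,0],
    [2.1,2.5,2,0,0,0,0],
    [3,3.5,3,0,0,0,0],
    [4,4.7,4,0,0,0,0]
  ]
}}

```text
t: 14.78
ee_pos: [649.2, -152.5, 108.5]
orientation: [-1.293, 2.863, 0.004]
ft_force: [2.3, 5.0, -3.1]
width: 0.2
```

Emit:
{"op": "move_arm", "data": {
  "motion": [
    [0,0,1,0,0,0,0],
    [0,0,2,0,0,0,0],
    [0,0,3,0,0,0,0],
    [0,0,4,0,0,0,0],
    [0,0,4,0,0,0,0]
  ]
}}

```text
t: 15.2
ee_pos: [649.1, -153.3, 113.4]
orientation: [1.292, -2.863, -0.003]
ft_force: [-0.3, 5.7, 0.7]
width: 0.5
```

Emit:
{"op": "move_arm", "data": {
  "motion": [
    [-0.5,1.5,0,0,0,0,0],
    [-1,3,0,0,0,0,0],
    [-1,4.5,0,0,0,0,0],
    [-1,6,0,0,0,0,0],
    [-1,6,0,0,0,0,0]
  ]
}}

```text
t: 15.62
ee_pos: [648.5, -148.5, 114.2]
orientation: [-1.291, 2.864, -0.0]
ft_force: [0.7, 2.2, 2.5]
width: 0.5
```

Emit:
{"op": "move_arm", "data": {
  "motion": [
    [0,0,4,0,0,0,0],
    [0,0,8,0,0,0,0],
    [0,0,14,0,0,0,0],
    [0,0,22,0,0,0,0],
    [0,0,30,0,0,0,0]
  ]
}}

```text
t: 16.03
ee_pos: [648.3, -148.8, 144.8]
orientation: [1.29, -2.864, 0.0]
ft_force: [-0.1, 0.3, -0.2]
width: 0.4
```

Emit:
{"op": "move_arm", "data": {
  "motion": [
    [0,0,20,0,0,0,0],
    [0,0,50,0,0,0,0],
    [0,0,80,0,0,0,0],
    [0,0,100,0,0,0,0],
    [0,0,100,0,0,0,0]
  ]
}}

```text
t: 16.45
ee_pos: [651.3, -149.4, 250.4]
orientation: [-1.287, 2.858, -0.009]
ft_force: [0.6, 0.0, 0.2]
width: 0.6
```

```bash
python3 - <<'E'
from h import *
im=get_image("scene"); o=get_obs(); print(np.round(o["ee_pos"],1),np.round(o["ft_force"],1))
for l in("pad","axis"):
    for r in mark_of(im,l)[:3]: print(l,round(r["p"],2),np.round(atz(im,r["location"],138)))
c=im["color"][145:220,170:270,::-1]
c=cv2.resize(np.clip(c.astype(float)*1.5,0,255).astype(np.uint8),(800,600),interpolation=cv2.INTER_CUBIC); cv2.imwrite("pics/s10.png",c)
E
```

```text
[ 650.1 -149.1  247.6] [-0.1  0.  -0.1]
pad 0.97 [374.  86. 138.]
pad 0.9 [ 661. -142.  138.]
pad 0.83 [709. 198. 138.]
axis 0.91 [356.  10. 138.]
axis 0.82 [706. 109. 138.]
axis 0.59 [ 569. -123.  138.]
```

View pics/s10.png

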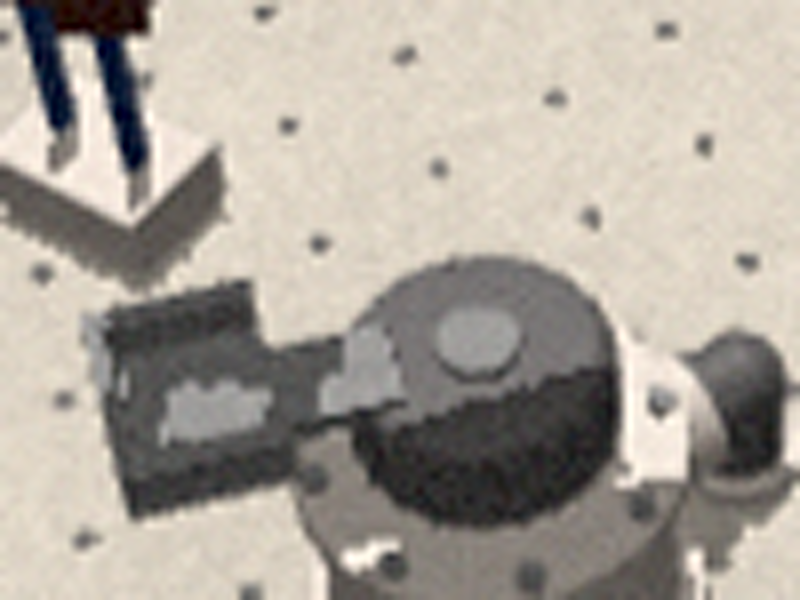

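```bash
python3 - <<'E'
from h import *
im=get_image("scene"); now=cv2.cvtColor(im["color"][:,:,::-1],cv2.COLOR_BGR2GRAY)
a=cv2.resize(cv2.imread("pics/scene1.png",0),(560,420),interpolation=cv2.INTER_AREA)
up=lambda g:cv2.resize(g,None,fx=8,fy=8,interpolation=cv2.INTER_CUBIC)
def button(g,c0,r0):
    p=up(g)[ (r0-12)*8:(r0+12)*8,(c0-14)*8:(c0+14)*8]
    return p
A=button(a,229,183);B=button(now,229,187)
cv2.imwrite("pics/ab.png",np.hstack([np.clip(A*1.5,0,255),np.clip(B*1.5,0,255)]).astype(np.uint8))
for dz in(0,12,16,19.5): print(dz,np.round(proj(im,np.array([586,-102,155.-dz])),2),np.round(proj(im,np.array([577,-106,155.-dz])),2))
t=up(a)[(183-5)*8:(183+5)*8,(229-7)*8:(229+7)*8]; m=cv2.matchTemplate(up(now)[170*8:205*8,215*8:245*8],t,cv2.TM_CCOEFF_NORMED); _,s,_,l=cv2.minMaxLoc(m); print(s,"shift px",l[0]/8+215-222,l[1]/8+170-178)
# static check: yellow canister shift
t=up(a)[155*8:185*8,310*8:350*8]; m=cv2.matchTemplate(up(now)[150*8:190*8,305*8:355*8],t,cv2.TM_CCOEFF_NORMED); _,s,_,l=cv2.minMaxLoc(m); print(s,"static",l[0]/8+305-310,l[1]/8+150-155)
E
```

```text
0 [228.05 183.79] [230.02 180.86]
12 [228.46 187.13] [230.41 184.21]
16 [228.6  188.23] [230.54 185.31]
19.5 [228.71 189.18] [230.65 186.27]
0.9608845710754395 shift px 0.375 3.25
0.630530059337616 static 0.25 0.0
```

View pics/ab.png

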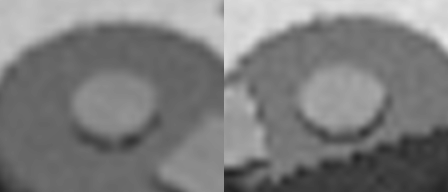

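The button has sunk by 3.25 px, which is about 11.7 mm and matches locked (12 mm gives 3.3 px, 16 mm would give 4.4). I'll check the bystanders and hand in.

```bash
python3 - <<'E'
from h import *
im=get_image("scene")
for l in("jar","beaker","tweezer_block"):
    for r in mark_of(im,l)[:1]: print(l,round(r["p"],2),np.round(atz(im,r["location"],0)))
o=get_obs(); print(o["t"],np.round(o["ft_force"],1)); print(close_job())
E
```

```text
jar 0.65 [ 506. -218.    0.]
beaker 0.62 [467. 371.   0.]
tweezer_block 0.61 [ 578. -343.   -0.]
16.85 [ 0.7  0.8 -0.5]
the job is handed in; nothing more can be done
None
```

The closure is locked and the job is handed in, at about 17 s of the 61 s allowed.

**What I did:** I swept the lever clockwise with shut fingers until the pin dropped into its slot. I then pressed it to the bottom (about 12.6 N) and turned it clockwise to the stop (about 12 N of side reaction). After letting it spring up, I lifted the gripper clear.

**Last checks:**
- **Lock depth:** the cap's button had sunk 3.25 px in the scene camera, about 11.7 mm. That matches the locked 12 mm rather than the unlocked 16 mm. A first reading by eye gave about 17 mm; I trusted the template match (score 0.96). I did not test the lock by pushing the lever back.
- **Robot clear:** reported TCP z was about 248 mm, with no contact force.
- **Bystanders:** the beaker and tweezer block were found where they started, within measuring noise. The final jar detection (0.65 confidence) landed at (506, -218), away from the jar's place at about (590, 320). I took it as false because the arm never worked near there while low, but I did not check it in a picture.

**Disagreement:** the fingertips touched the pad floor at reported z of about 121 mm, not the expected 150 mm. I went by contact force and the picture instead of the reported height.

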